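Rack the resin bottle and find which way its cap unscrews

TASK

Stand the loose square bottle of two-part resin upright and fully down in the empty pocket of the plywood rack, so that it completes the row beside its two neighbours and cannot turn. Then take its cap off: resin and hardener bottles look alike but are threaded opposite ways so that their caps cannot be swapped, and you cannot tell by looking, so try the cap gently one way, never forcing it, and if it stops, go the other way until it comes free. Finish while holding the cap, level and about 8 cm straight above its bottle so that a pump can go in: do not let go of it, and leave the bottle seated and the other bottles where they are.

Things in the scene. Friction and masses are not known exactly. Their poses are not given: they have to be found in the camera images.
- bottle: the loose bottle: white plastic, square body 56 x 56 mm, 92 mm high, rounded edges, blank label on its -x face; round shoulder 47 mm across up to 97.5 mm; 0.28 to 0.42 kg. Origin at the centre of its underside, z up, x and y square to its faces. 132 mm tall with the cap on. Starts standing on the table, capped. Any face may look forward in the pocket.
- bottle_grip (a point): on the loose bottle's axis, 90 mm above its underside: a height for the TCP to grip two facing flat sides from above, the cap passing between the fingers (its top is 42 mm above this point). In the rack only the faces towards the rack's front and back (its x) have room for fingers: bottles stand 18 mm apart along the row.
- cap: the loose bottle's black cap: ribbed round skirt 48 mm across, 19 mm high, with a finger bar on top, 44 mm long (cap's x), 14 mm thick (cap's y) and 14 mm high (19 to 33 mm above the origin); 35 g. Origin on the axis at the skirt's lower edge, z up. Seated, that is 99 mm above the bottle's underside and the cap's axes are parallel to the bottle's.
- cap_seat (a point): on the bottle's axis where the seated cap's origin lies. Quick thread, at random right-handed (off anticlockwise from above) or left-handed. Wrong way: stops solid within 0.15 rad against the bottle (over 1 N m is forcing it). Right way: turns easily (under 0.2 N m), need not rise on the way, and lifts straight off from 1.05 rad to its end stop at 1.2 rad. Before that, lifting lifts the bottle.
- rack: fixed plywood rack, 86 mm (x) by 234 mm (y), 43 mm high, with three square pockets 62 x 62 mm in a row along its y, 74 mm centre to centre (the middle one at its origin), walls 12 mm, pocket floors 8 mm above the table. A bottle in a pocket can still turn about 0.1 rad each way. Origin at the centre of its underside, z up.
- empty_pocket: thin cork pad, 56 mm square, on the floor of the empty pocket: origin at the centre of that pocket's floor, 8 mm above the table, axes parallel to the rack's. Which of the three pockets it is varies.
- neighbour_1: a bottle of the same shape and size, cap tight, standing in another pocket of the rack; origin at the centre of its underside. Leave it alone.
- neighbour_2: a bottle of the same shape and size, cap tight, standing in the remaining pocket of the rack; origin at the centre of its underside. Leave it alone.
Things that resemble listed ones, but are neither listed nor needed, are in the scene too. Leave any purple or red look-alike of the bottle alone.

How it is judged:
By the outcome, as a careful person would: the job done as asked, in the order asked, and still so for the second after the job is handed in, while the arm keeps its last pose, push and grip.
It also fails if it takes over 61 s, if anything falls off the work surface, if the arm or the gripper's body presses on something with over 40 N, if the wrist force passes 120 N, or if a joint passes its speed limit or range.

ROBOT

A 6-joint arm with a two-finger parallel gripper is mounted at the origin on a cart in front of the work surface, level with it; the furniture and walls round the work are solid. World frame = base frame: x ahead of the robot, y to its left, z up, the work surface at z = 0. Lengths are in mm, angles in rad, forces in N, time in s.
With the tool pointing down it reaches from about 325 to 875 mm from the base axis. Payload 4.4 kg.
Tool frame: the origin (TCP) lies between the finger pads, 19 mm behind the fingertips; this is the grasp point; z points along the fingers, y is the line along which they close (so a half turn about z gives the same grasp; the last joint's range is limited). The gripper opens to 85 mm and grips with 20 to 120 N. Pads are 22 mm wide; open, the fingers measure 114 mm over their backs; the gripper's body (76 mm by 85 mm) begins 54 mm behind the grasp point. The pads swing forward as they close: fully open they stand 13 mm farther back than shut.
Start: joints at [-1.421, 0.207, 1.542, -0, 1.393, -0.15], TCP at [170.351, -549.188, 249.982] pointing down, gripper open.
Joint ranges: [-2.73, 2.73], [-0.86, 2.22], [0.23, 2.46], [-1.11, 4.25], [0.08, 2.63], [-2.82, 2.82]. Speed limits (rad/s): [2.79, 2.79, 3.14, 3.14, 3.14, 3.14].

INTERFACE

Orientations are given as a 3x3 rotation matrix whose columns are the frame's x, y, z axes.
In Python, from plant import ctrl, sensors, optics gives the robot as it stands. Calls block until the motion is done:
- ctrl.move_ptp(position, orientation): joint-space move of the TCP to a pose.
- ctrl.move_l(position, rot=None, vel=150, threshold=None): straight line of the TCP; rot=None keeps the orientation; vel is the mean speed in mm/s. With threshold (N) it stops when the force on the tool has changed by that much, and returns True; else False.
- ctrl.set_joints(angles): joint-space move.
- ctrl.gripper_to(opening, force=None): finger opening in mm; force is the grip in N (None keeps the last); returns when the fingers have stopped.
- ctrl.hold(seconds).
- ctrl.solve_ik(position, orientation): joint angles nearest the present ones, or None.
- sensors.read_state(): the state.
- optics.grab_frame(name): name is "scene" or "top" or "wrist"; returns (picture, depth): 420x560x3 uint8, red, green, blue; 420x560 float32, mm along the optical axis (not along the pixel's ray), 0 where there is no reading.
- optics.camera_params(name): a dict with "mtx" (3x3 intrinsics, pixels), "R" (3x3) and "t" (3): a world point X has camera coordinates R X + t; the wrist camera has in their place "T_tool_cam" (4x4, takes a point from camera to tool coordinates, whose origin is the TCP and whose axes are the flange's). Camera axes: x right, y down, z forward; pixel columns grow to the right and rows downward; lengths in mm; the calibration is good to about 2 mm. A picture is of the moment at which its call begins: read the wrist's pose just before it. camera_params takes no time and is no camera call.
A pose or a line that the arm cannot do raises ctrl.MotionError and nothing moves.
- ctrl.finish_job(): hands the job in; it is judged then, once.
The state is a dict: "t": time; "q": joint angles; "qvel": joint speeds; "tau": joint torques, N m; "eef_pos": TCP position; "eef_rot": TCP orientation; "force": force on the tool from outside, world axes, zero at the start; "wrist_torque": the same for the moment, N m; "grip_width": finger opening in mm; "grasp_force": force on a finger pad.
Only numpy, scipy, OpenCV 4.12 (cv2) and the standard library are available. Lean on these libraries where they do the work, as an engineer would, in place of code of your own. Each camera call takes 0.05 s, during which the arm holds its last target. There are 200 camera calls.

## Working session

There is one attempt and no reset: what is moved stays moved. The work goes in short steps, each a Python script; the robot and the scene stay as the last script left them, time stands still between calls to the robot, and variables do not carry over. Pictures are saved under pics/ and viewed, at most 10 in all, crops included, and the job is handed in when it is done.

```bash
mkdir -p pics; ls; python3 - <<'E'
from plant import ctrl,sensors,optics
import cv2,numpy as np
for n in("top","scene"):
    p,d=optics.grab_frame(n); np.savez(f"pics/{n}.npz",p=p,d=d)
    cv2.imwrite(f"pics/{n}0.png",p[:,:,::-1]); print(n,optics.camera_params(n))
s=sensors.read_state();print(s["t"],s["eef_rot"])
E
```

```text
pics
top {'mtx': array([[535.02293361,   0.        , 271.88562333],
       [  0.        , 535.02293361, 213.42114892],
       [  0.        ,   0.        ,   1.        ]]), 'R': array([[ 0.01123139, -0.99985139,  0.01307846],
       [-0.99685054, -0.01222261, -0.07835564],
       [ 0.07850384, -0.01215723, -0.99683968]]), 't': array([ -33.66226433,  518.61914243, 1103.38263806])}
scene {'mtx': array([[508.96637701,   0.        , 269.70020968],
       [  0.        , 508.96637701, 205.30985066],
       [  0.        ,   0.        ,   1.        ]]), 'R': array([[-0.89796928, -0.43992821,  0.01069291],
       [-0.34237808,  0.68317481, -0.64501893],
       [ 0.2764569 , -0.5828682 , -0.76409177]]), 't': array([ 443.20612812,  229.73192438, 1042.00475248])}
0.1 [[ 9.55100180e-01  2.96282838e-01 -3.55304901e-04]
 [ 2.96282922e-01 -9.55097956e-01  2.07951413e-03]
 [ 2.76773365e-04 -2.09141510e-03 -9.99997775e-01]]
```

View pics/top0.png

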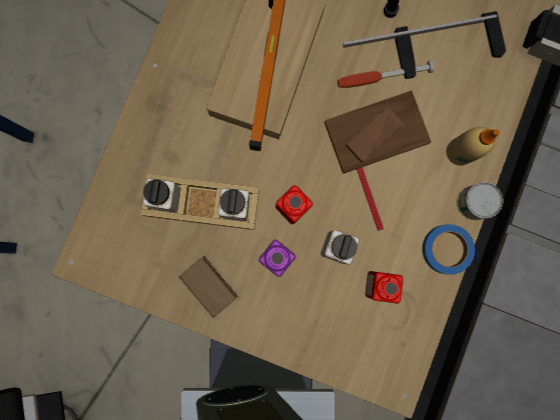

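View pics/scene0.png

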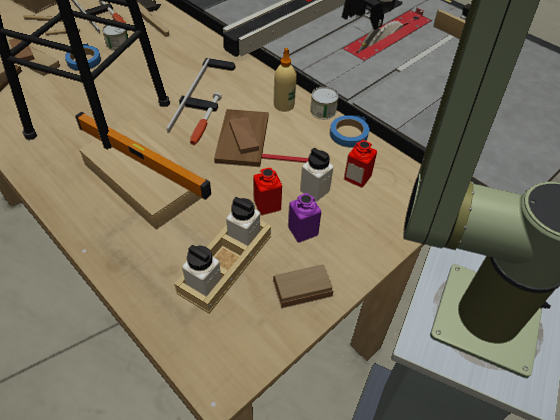

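The top view shows the rack at px (141–257, 175–228), its middle pocket empty at (202,203), and neighbours at (158,193) and (234,203). Candidates for the loose bottle are the white one with a black cap at (342,247), red ones at (295,204) and (385,287), and a purple one at (277,258). Only the white capped one outside the rack fits the description. I'll measure from depth and confirm with a crop.

```bash
cat > h.py <<'E'
from plant import ctrl,sensors,optics
import cv2,numpy as np
def cloud(d,n,st=None):
    c=optics.camera_params(n);K=c["mtx"];v,u=np.mgrid[:d.shape[0],:d.shape[1]]
    X=np.stack([(u-K[0,2])/K[0,0]*d,(v-K[1,2])/K[1,1]*d,d],-1)
    if n=="wrist":
        T=c["T_tool_cam"];X=X@T[:3,:3].T+T[:3,3]
        X=X@np.array(st["eef_rot"]).T+np.array(st["eef_pos"])
    else: X=(X-c["t"])@c["R"]
    X[d<=0]=np.nan;return X
def rect(P):
    (c,s,a)=cv2.minAreaRect(P[:,:2].astype(np.float32));return np.round(c,1),np.round(s,1),round(np.deg2rad(a),3)
def down(a): # tool y axis along world yaw a, z down
    y=np.array([np.cos(a),np.sin(a),0]);z=np.array([0,0,-1.]);return np.stack([np.cross(y,z),y,z],1)
E
python3 - <<'E'
from h import *
f=np.load("pics/top.npz");p,d=f["p"],f["d"];X=cloud(d,"top")
hsv=cv2.cvtColor(p,cv2.COLOR_RGB2HSV)
box=np.zeros(d.shape,bool);box[220:275,315:370]=1
def rep(n,m):
    P=X[m];P=P[np.isfinite(P).all(1)];print(n,len(P),rect(P),np.median(P,0).round(1))
z=X[...,2]
w=(hsv[...,1]<50)&(hsv[...,2]>110)
print("table z",np.nanmedian(z[300:350,300:350]))
rep("bottle body",box&(z>84)&(z<98)&w); rep("loose cap bar",box&(z>124)&(z<140)); rep("loose cap",box&(z>112)&(z<140))
r=np.zeros(d.shape,bool);r[165:240,130:265]=1
rep("rack top",r&(z>36)&(z<50))
rep("rack all",r&(z>36))
for n,(a,b) in{"nL":(130,185),"nR":(215,262)}.items():
    k=r.copy();k[:,:a]=0;k[:,b:]=0
    rep(n+" cap",k&(z>118)&(z<150));rep(n+" body",k&(z>92)&(z<106)&w)
    
k=np.zeros(d.shape,bool);k[190:217,189:216]=1
rep("cork",k&(z<25)&(hsv[...,1]>60))
S=cv2.imread("pics/scene0.png")[140:220,240:400];T=cv2.imread("pics/top0.png")[190:310,250:420]
cv2.imwrite("pics/crop.png",np.hstack([cv2.resize(S,(400,300),interpolation=2),cv2.resize(T,(400,300),interpolation=2)]))
print(ctrl.solve_ik([400,-100,200],down(0)),optics.camera_params("wrist"))
E
```

```text
table z -0.6382313805299342
bottle body 230 (array([ 450.2, -164.4]), array([54.8, 54.6]), np.float64(1.248)) [ 448.8 -149.1   90.7]
loose cap bar 177 (array([ 449.6, -165. ]), array([14. , 43.9]), np.float64(1.293)) [ 450.2 -164.8  130.9]
loose cap 495 (array([ 449.1, -165.3]), array([47.7, 46.1]), np.float64(0.992)) [ 448.8 -163.   118.7]
rack top 1812 (array([541.5, 122.5]), array([233.8,  86.6]), np.float64(1.458)) [529.7 116.5  41.8]
rack all 3624 (array([541.5, 122.5]), array([233.8,  86.6]), np.float64(1.458)) [536.  124.7  49.6]
nL cap 513 (array([550. , 197.1]), array([48.4, 47.1]), np.float64(0.792)) [549.  194.2 126.4]
nL body 227 (array([549.7, 196.1]), array([54.4, 53.4]), np.float64(1.432)) [535.  178.6  98.2]
nR cap 505 (array([532.6,  50.5]), array([47.3, 47.6]), np.float64(0.214)) [532.2  49.4 126.6]
nR body 221 (array([533.5,  49.6]), array([53.9, 54.3]), np.float64(1.47)) [520.1  34.3  98.2]
cork 679 (array([540.6, 121.2]), array([56.4, 55.8]), np.float64(0.02)) [542.2 121.5   7.4]
[-4.55598121e-01 -1.01267648e-01  1.97324325e+00 -4.44089210e-16
  1.26961706e+00 -4.55598121e-01] {'mtx': array([[373.62379036,   0.        , 275.70603434],
       [  0.        , 373.62379036, 208.35242211],
       [  0.        ,   0.        ,   1.        ]]), 'T_tool_cam': array([[-9.36840536e-05, -9.61049612e-01, -2.76375892e-01,
         7.00617093e+01],
       [ 9.99999358e-01, -4.02035653e-04,  1.05903671e-03,
         6.50510403e-01],
       [-1.12889978e-03, -2.76375616e-01,  9.61049033e-01,
        -1.23817287e+02],
       [ 0.00000000e+00,  0.00000000e+00,  0.00000000e+00,
         1.00000000e+00]])}
```

View pics/crop.png

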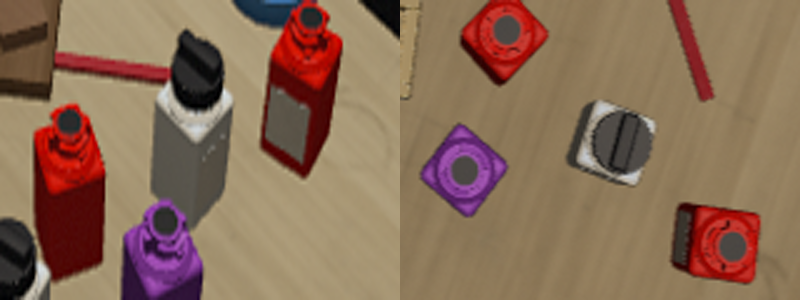

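The crop confirms the white square bottle with the ribbed black cap at top px (342,247). It has no red or purple body. Going in now, with a wrist check above it first.

```bash
cat >> h.py <<'E'
def wrist(name):
    st=sensors.read_state();p,d=optics.grab_frame("wrist");cv2.imwrite(f"pics/{name}.png",p[:,:,::-1])
    return p,cloud(d,"wrist",st)
def sel(X,c,r,lo,hi,extra=True):
    m=(np.hypot(X[...,0]-c[0],X[...,1]-c[1])<r)&(X[...,2]>lo)&(X[...,2]<hi)&extra
    return X[m]
E
python3 - <<'E'
from h import *
ctrl.move_ptp([541,122,330],down(-0.113))
p,X=wrist("w_rack"); np.savez("pics/w_rack.npz",p=p,X=X)
P=sel(X,(541,122),150,36,47);print("rack",rect(P),len(P),np.median(P[:,2]))
hs=cv2.cvtColor(p,cv2.COLOR_RGB2HSV)
P=sel(X,(541,122),29,0,20);print("cork",rect(P),np.median(P,0))
for c in((550,197),(532.6,50.5)):
    P=sel(X,c,35,118,150);print("ncap",rect(P))
ctrl.move_ptp([450,-165,300],down(-0.29))
p,X=wrist("w_bot"); np.savez("pics/w_bot.npz",p=p,X=X)
P=sel(X,(450,-165),50,84,97);print("body",rect(P),len(P))
P=sel(X,(450,-165),50,125,140);print("bar",rect(P))
P=sel(X,(450,-165),50,112,140);print("cap",rect(P))
s=sensors.read_state();print(s["t"],s["force"],s["q"])
E
```

```text
rack (array([489.3, 128.9]), array([233.4, 192.6]), np.float64(1.456)) 6378 42.803969232057256
cork (array([541.1, 121.8]), array([57.7, 56.4]), np.float64(1.449)) [541.12149432 122.47643867   8.67188456]
ncap (array([550.8, 197.2]), array([48.3, 48.2]), np.float64(1.46))
ncap (array([534.7,  51.6]), array([47.5, 48. ]), np.float64(0.304))
body (array([ 451. , -163.1]), array([54.6, 56.1]), np.float64(1.236)) 1122
bar (array([ 450.2, -165. ]), array([14.2, 44. ]), np.float64(1.287))
cap (array([ 450.4, -164.6]), array([48. , 48.5]), np.float64(1.468))
4.075 [ 0.70683638  0.58275035 -0.77929612] [-5.30598583e-01 -3.77470968e-02  1.70090487e+00  5.38679101e-04
  1.47783941e+00 -2.42086881e-01]
```

View pics/w_rack.png

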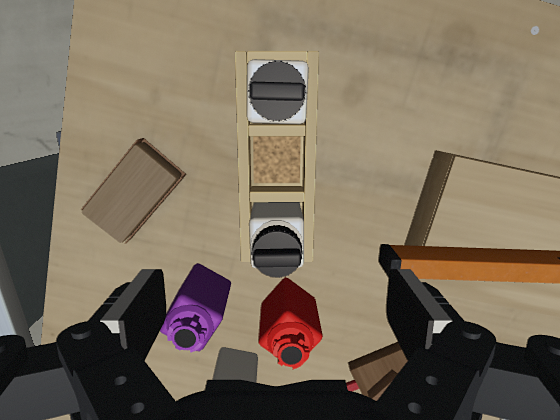

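The wrist view shows the empty pocket at px (276,160) between the two capped neighbours. It agrees with the top view to about 1 mm, so I'll grip the bottle.

```bash
python3 - <<'E'
from h import *
R=down(-0.287)
ctrl.move_l([450.3,-164.8,200],R,vel=200)
print(ctrl.move_l([450.3,-164.8,90],vel=90,threshold=12))
ctrl.gripper_to(50,60)
s=sensors.read_state();f0=s["force"][2];print(s["t"],s["grip_width"],s["grasp_force"],s["eef_pos"],s["force"])
ctrl.move_l([450.3,-164.8,260],vel=150)
ctrl.hold(.2);s=sensors.read_state();print(s["grip_width"],s["force"]-0,s["wrist_torque"])
ctrl.move_ptp([541.2,122.2,260],down(-0.113))
p,X=wrist("w_held"); np.savez("pics/w_held.npz",p=p,X=X)
for h in((296,320),(288,320)):
    P=sel(X,(541,122),35,*h);print("cap",h,rect(P),len(P))
s=sensors.read_state();print(s["t"],s["eef_pos"],s["grip_width"])
E
```

```text
False
6.4917 54.80823280569855 63.63379578520835 [ 450.75763717 -165.21019904   90.94032361] [-1.1817127   0.17601895  5.55023056]
54.67754428166758 [ 0.60141347  0.02223798 -3.63068103] [-0.0546158   0.07858876  0.03932388]
cap (296, 320) (array([541.7, 127.2]), array([23.9, 67.1]), np.float64(1.459)) 13657
cap (288, 320) (array([542. , 129.9]), array([29.3, 67.1]), np.float64(1.459)) 16862
9.175 [541.25981457 120.79226778 259.9317746 ] 54.334385413965315
```

View pics/w_held.png

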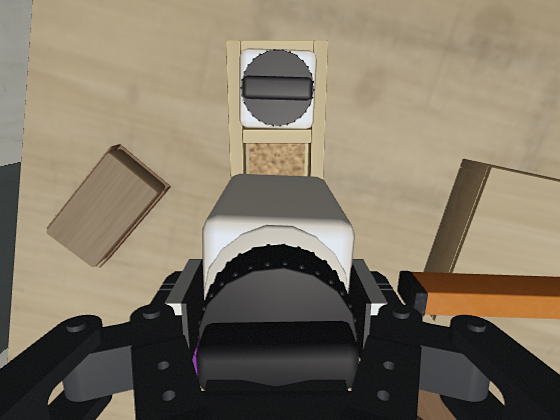

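The held bottle shows square to the fingers, and the pocket is just ahead at (278,160). I'll check its tilt and offset from the depth of its front face.

```bash
python3 - <<'E'
from h import *
ctrl.hold(.3)
s=sensors.read_state();print(s["t"],s["eef_pos"],s["eef_rot"].round(4).tolist() if hasattr(s["eef_rot"],"round") else s["eef_rot"])
st=sensors.read_state();p,d=optics.grab_frame("wrist");X=cloud(d,"wrist",st)
L=(X-np.array(st["eef_pos"]))@np.array(st["eef_rot"])  # tool coords
for lo in range(0,95,15):
    m=(abs(L[...,1])<18)&(L[...,2]>lo)&(L[...,2]<lo+15)&(L[...,0]>15)&(L[...,0]<45)
    print(lo,m.sum(),np.percentile(L[m][:,0],[10,50,90]).round(2) if m.any() else "")
# cap bar & lateral extents in tool coords
m=(L[...,2]>-44)&(L[...,2]<-36)&(abs(L[...,1])<30)&(abs(L[...,0])<40)
if m.any():print("bar top",L[m].min(0).round(1),L[m].max(0).round(1))
m=(L[...,2]>20)&(L[...,2]<85)&(abs(L[...,1])<40)&(L[...,0]>15)&(L[...,0]<40)
print("face y",L[m].min(0).round(1),L[m].max(0).round(1))
a=L[m];k=abs(a[:,1])<22;c=np.linalg.lstsq(np.c_[a[k][:,1:],np.ones(k.sum())],a[k][:,0],rcond=None)[0];print("face x = c.(y,z,1)",c)
E
```

```text
9.475 [541.33690907 121.35063719 260.13291412] [[0.1142, 0.9935, 0.0002], [0.9935, -0.1142, -0.0001], [-0.0, 0.0002, -1.0]]
0 1960 [26.63 28.73 29.75]
15 857 [28.71 29.32 29.91]
30 645 [28.67 29.25 29.88]
45 512 [28.65 29.23 29.8 ]
60 393 [28.59 29.16 29.76]
75 228 [28.54 29.12 29.66]
90 0 
bar top [ -6.1 -30.  -43. ] [ 12.7  30.  -36. ]
face y [ 26.2 -24.9  20. ] [30.5 27.6 84.9]
face x = c.(y,z,1) [-3.87139879e-02 -3.83035260e-03  2.94062407e+01]
```

```bash
python3 - <<'E'
from h import *
ctrl.move_l([541.2,122.2,150],vel=120)
ctrl.hold(.2);s=sensors.read_state();print(s["eef_pos"],s["force"])
hit=ctrl.move_l([541.2,122.2,97],vel=35,threshold=8)
s=sensors.read_state();print(hit,s["t"],s["eef_pos"],s["force"],s["wrist_torque"],s["grip_width"])
E
```

```text
[541.89018911 122.25975906 151.02985471] [-0.71314345 -0.87000119 -4.00096357]
True 12.1417 [541.02143988 122.01679105  98.95700661] [-1.10730044  0.77219439  5.73184758] [-0.0319661   0.02002131 -0.00647974] 54.741895516417536
```

It stopped at eef z 98.96, which is the floor height. I'll release, rise and look.

```bash
python3 - <<'E'
from h import *
ctrl.gripper_to(80)
ctrl.move_l([541.2,122.2,260],vel=180)
ctrl.move_l([531,33,300],vel=250)
ctrl.hold(.2)
p,X=wrist("w_seated")
P=sel(X,(541.3,122.3),35,133,145);print("bar",rect(P),np.median(P[:,2]))
P=sel(X,(541.3,122.3),35,122,145);print("cap",rect(P))
P=sel(X,(541.3,122.3),45,92,104);print("body",rect(P),np.median(P[:,2]))
for c in((550,197),(532.6,50.5)):
    P=sel(X,c,28,133,145);print("n bar",rect(P),np.median(P[:,2]))
s=sensors.read_state();print(s["t"],s["force"],s["wrist_torque"],s["q"][5])
E
```

```text
bar (array([541.6, 121.2]), array([13.8, 43.4]), np.float64(1.457)) 139.5511455040239
cap (array([541.4, 121. ]), array([47.8, 48.4]), np.float64(1.394))
body (array([539.8, 114.1]), array([73., 56.]), np.float64(1.414)) 98.47457486594092
n bar (array([0., 0.]), array([0., 0.]), np.float64(0.0)) nan
n bar (array([533.7,  51. ]), array([14.3, 43.4]), np.float64(1.482)) 139.63775995690798
14.3667 [-0.76035022  0.26347061  0.97037946] [ 0.00747054 -0.03652758 -0.01634846] 0.013369657641988513
  return _methods._mean(a, axis=axis, dtype=dtype,
  ret = ret.dtype.type(ret / rcount)
```

View pics/w_seated.png

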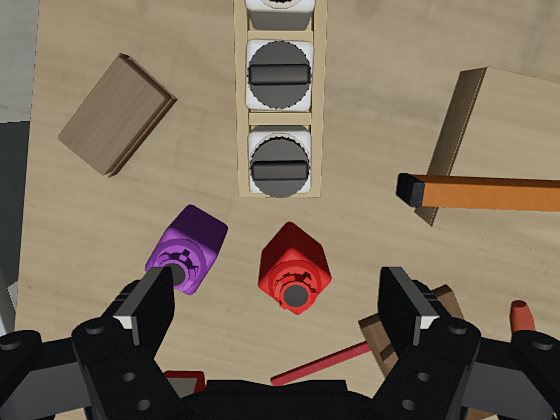

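The bottle is seated at px (278,75), square, with its bar at the same height as the neighbour's. Next I'll grip the skirt and try anticlockwise gently.

```bash
cat > turn.py <<'E'
from h import *
def turn(q0,sgn,a0,a1,step,lim,base):
    """turn q6 from a0 to a1 (rad, + = anticlockwise from above), stop when |dTz|>lim"""
    a=a0;log=[]
    while sgn*(a1-a)>1e-6:
        a+=sgn*min(step,abs(a1-a));q=q0.copy();q[5]-=a;ctrl.set_joints(q)
        s=sensors.read_state();t=s["wrist_torque"][2]-base;log.append((round(a,3),round(t,3)))
        if abs(t)>lim: return a,True,log
    return a,False,log
E
python3 - <<'E'
from turn import *
c=[541.4,121.4]
ctrl.move_ptp(c+[200],down(-0.113))
print(ctrl.move_l(c+[121],vel=80,threshold=10))
ctrl.gripper_to(40,30);ctrl.hold(.2)
s=sensors.read_state();print(s["t"],s["grip_width"],s["grasp_force"],s["eef_pos"],s["force"],s["wrist_torque"])
q0=np.array(ctrl.solve_ik(c+[121],down(-0.113)));np.save("q0.npy",q0);print(q0,s["q"])
base=s["wrist_torque"][2];np.save("base.npy",base)
print(turn(q0,1,0,0.4,0.04,0.4,base))
s=sensors.read_state();print(s["t"],s["force"],s["grip_width"])
E
```

```text
False
16.7 47.198270877718414 31.392542843241245 [541.76176813 121.48865288 121.76573473] [-1.44421318 -0.61311923  6.19829938] [ 0.01140421  0.30929023 -0.00062668]
[ 6.45939024e-02  3.04768612e-01  1.70723105e+00 -4.44089210e-16
  1.12959299e+00  1.77593902e-01] [6.46793742e-02 3.03918039e-01 1.70650411e+00 6.78168397e-05
 1.13025202e+00 1.77640562e-01]
(0.39999999999999997, False, [(0.04, np.float64(0.026)), (0.08, np.float64(-0.003)), (0.12, np.float64(-0.001)), (0.16, np.float64(0.024)), (0.2, np.float64(-0.018)), (0.24, np.float64(-0.035)), (0.28, np.float64(-0.035)), (0.32, np.float64(0.002)), (0.36, np.float64(0.016)), (0.4, np.float64(-0.063))])
19.2 [-0.44073206  2.54796029  5.63377153] 47.02717834711028
```

Turned 0.4 rad with almost no torque, which is past any stop plus pocket play, so this is the right way. Continuing to the end.

```bash
python3 - <<'E'
from turn import *
q0=np.load("q0.npy");base=float(np.load("base.npy"))
a,h,log=turn(q0,1,0.4,1.3,0.06,0.35,base);np.save("a.npy",a)
print(a,h,log);s=sensors.read_state();print(s["t"],s["force"],s["grip_width"])
p,d=optics.grab_frame("top");cv2.imwrite("pics/top1.png",cv2.resize(p[150:260,110:280,::-1],None,fx=4,fy=4))
E
```

```text
1.3 False [(0.46, np.float64(-0.006)), (0.52, np.float64(-0.01)), (0.58, np.float64(0.018)), (0.64, np.float64(0.02)), (0.7, np.float64(0.037)), (0.76, np.float64(-0.039)), (0.82, np.float64(-0.003)), (0.88, np.float64(0.028)), (0.94, np.float64(0.1)), (1.0, np.float64(0.017)), (1.06, np.float64(0.088)), (1.12, np.float64(-0.006)), (1.18, np.float64(0.03)), (1.24, np.float64(-0.008)), (1.3, np.float64(-0.051))]
22.95 [-0.20200135 -0.49211745  4.80373406] 47.11127945969312
```

```bash
python3 - <<'E'
from turn import *
s=sensors.read_state();b=np.array(s["eef_pos"]);f0=np.array(s["force"])
c=np.array([541.4,121.4,121.])
for dz in(3,6,10):
    print(ctrl.move_l(c+[0,0,dz],vel=15));ctrl.hold(.15)
    s=sensors.read_state();print(dz,(np.array(s["eef_pos"])-b).round(1),(np.array(s["force"])-f0).round(2),s["wrist_torque"])
p,d=optics.grab_frame("scene");cv2.imwrite("pics/sc1.png",cv2.resize(p[170:320,150:310,::-1],None,fx=4,fy=4))
print(s["t"])
E
```

```text
False
3 [-1.4 -0.1  1.6] [ 0.51 -0.6  -8.8 ] [ 0.11382563 -0.05704373 -0.04996818]
False
6 [-0.4 -0.   5.6] [ 0.79  0.37 -7.16] [ 0.14479125 -0.10445483 -0.03307575]
False
10 [-0.3  0.   9.7] [ 1.81  0.3  -5.43] [ 0.19943897 -0.10303972  0.04368526]
24.5667
```

View pics/sc1.png

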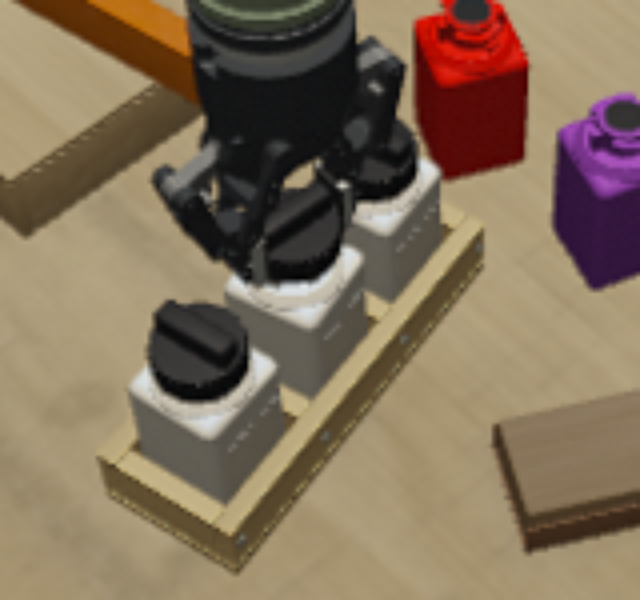

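The cap's bar at crop px (300,225) is turned about 1.3 rad, while the bottle body stays square in the row. I'll check with depth whether the body rose.

```bash
python3 - <<'E'
from h import *
ctrl.hold(.2);s=sensors.read_state();print(s["force"],s["eef_pos"])
for n in("scene","top"):
  p,d=optics.grab_frame(n);X=cloud(d,n);hs=cv2.cvtColor(p,cv2.COLOR_RGB2HSV);w=(hs[...,1]<50)&(hs[...,2]>150)
  for c in((541.4,121.4),(550.4,197.1),(533.7,51)):
    P=sel(X,c,45,85,125,w);Q=sel(X,c,45,85,160);print(n,c,len(P),np.percentile(P[:,2],[25,50,75,90]).round(1) if len(P) else "")
    h=np.histogram(P[:,2],bins=range(85,126,4))[0];print(h)
E
```

```text
[0.45757621 1.29727044 0.55382172] [541.53890782 121.45986285 131.11826232]
scene (541.4, 121.4) 253 [ 98.2 100.8 103.3 106.1]
[ 0  0 35 99 79 37  0  2  0  1]
scene (550.4, 197.1) 237 [ 98.   99.5 101.3 103.3]
[  0   0  33 132  62   9   0   0   0   1]
scene (533.7, 51) 128 [ 98.2  99.9 101.4 102.8]
[ 0  1 21 64 40  2  0  0  0  0]
top (541.4, 121.4) 0 
[0 0 0 0 0 0 0 0 0 0]
top (550.4, 197.1) 67 [ 96.9  98.6  99.8 101.5]
[ 0  2 16 38 11  0  0  0  0  0]
top (533.7, 51) 168 [ 96.8  98.5  99.8 101. ]
[  0   3  46 101  18   0   0   0   0   0]
```

The body top is still at 100 mm, level with its neighbours, and the tool carries only the cap, so the cap is free. Lifting it to 80 mm.

```bash
python3 - <<'E'
from h import *
ctrl.move_l([541.4,121.4,201.5],vel=60);ctrl.hold(.4)
s=sensors.read_state();print(s["t"],s["eef_pos"],s["grip_width"],s["grasp_force"],s["force"],s["eef_rot"])
p,d=optics.grab_frame("scene");X=cloud(d,"scene");hs=cv2.cvtColor(p,cv2.COLOR_RGB2HSV);w=(hs[...,1]<50)&(hs[...,2]>150)
for c in((541.4,121.4),(550.4,197.1),(533.7,51)):
    P=sel(X,c,45,93,104,w);print(rect(P),np.median(P[:,2]))
cv2.imwrite("pics/sc2.png",cv2.resize(p[140:300,150:310,::-1],(600,600)))
E
```

```text
26.6417 [541.38252375 121.38512725 201.39903167] 47.06302716245274 31.520288324682042 [-0.31966806  0.09478554  0.41588724] [[-9.27249520e-01  3.74443991e-01 -1.58936774e-04]
 [ 3.74443996e-01  9.27249532e-01 -5.91154469e-06]
 [ 1.45160507e-04 -6.49943977e-05 -9.99999987e-01]]
(array([541.3, 114.1]), array([73.9, 54.9]), np.float64(1.536)) 99.36032975979424
(array([550.3, 200.1]), array([55.6, 54.9]), np.float64(1.401)) 99.45944047674811
(array([521.7,  63.4]), array([70.3, 38. ]), np.float64(0.798)) 99.23200533133989
```

View pics/sc2.png

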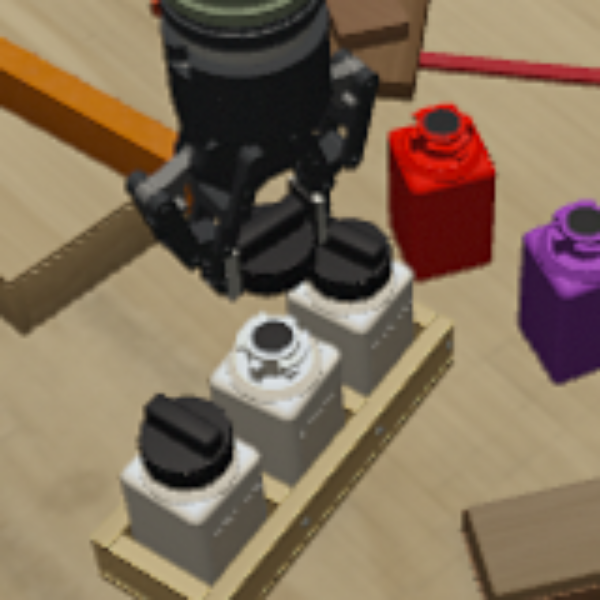

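The picture shows the open neck at (270,335), the bottle seated level with its neighbours, and the cap held level above it at (275,245).

```bash
python3 -c "
from plant import ctrl
print(ctrl.finish_job())"
```

```text
the job is handed in; nothing more can be done
None
```

I handed the job in at about 27 s: the bottle is seated in the middle pocket, its cap came off anticlockwise, and the arm is holding the cap level about 80 mm above the bottle; I have no verdict back.

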